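# Pack a glassworker's two-layer mould case

## Task

Pack the plywood case in two layers: stand the loose graphite mould block flat, cups up, in the empty bottom cavity beside the block that is packed already, then fit the plywood divider from the sloping rest level onto the ledges inside the case with its rib up, and last set the smaller of the two wooden-handled presses flat on the divider, on either side of the rib, handle up. Set the pieces down rather than dropping them, let go of them, and leave everything else where it is.

Things in the scene. Friction and masses are not known exactly. Their poses are not given: they have to be found in the camera images.
- case: Fixed open plywood case, brass corner caps, outside 174 (its x) x 260 (y) x 76 high, walls 12, inside 150 x 236. Origin: centre of the underside, z up; inner floor 8 above it. Four 18 x 18 corner posts inside end in ledges 58 above the underside for the divider, whose plate top then is at 66, 10 below the rim. Two floor cavities lie side by side along y.
- empty_cavity (a point): Centre of the empty cavity's floor, 8 above the case's underside, under a thin cork patch 52 x 46. Cavities are 110 (x) x 60 (y), x and y along the case's, centred at case y = +58 and -58, framed by strips 8 wide and 8 high. Which one is empty varies; the other holds packed_mould.
- mould_center (a point): Centre of the loose graphite mould block, dark grey, 100 (x) x 50 (y) x 45 high (z), two round cups 38 across along x marked in its top. 0.28-0.5 kg. Starts flat on the bench, cups up. Origin is 22.5 above its underside. It is the same either way round.
- divider_center (a point): Centre of the loose plywood divider: plate 140 (x) x 226 (y) x 8 with a rib along y on its middle, 14 thick (x), 200 long, 34 above the plate. Origin 21 above the underside, 13 above the plate's top; z out of the rib side. 0.15-0.3 kg. Starts on the sloping rest, tilted 30 degrees, rib side up and towards the case, against a 5 high lip at its low edge. Same either way round.
- rest: Fixed sloping aluminium rest, face 150 x 190, sloping 30 degrees down towards its own -x side, which faces to the right as seen by the robot, roughly the case; the face's centre lies 70 above the origin (on the bench, centre of its foot).
- small_press_center (a point): Centre of the smaller press: graphite foot 46 (x) x 100 (y) x 14 with an upright wooden handle in its middle, 22 (x) x 50 (y), top 80 above the underside. Origin 40 above the underside, z up along the handle. 0.15-0.3 kg. Starts upright on the bench. Same either way round.
- big_press_center (a point): Centre of the larger press, to be left alone: foot 76 (x) x 130 (y) x 18, the same handle, 80 high. Upright on the bench; origin 40 up. The loose mould and the two presses swap places between starts.
- packed_mould_center (a point): Centre of the block packed already, the same as the loose mould, standing in the other cavity. Leave alone.
- tweezers_center (a point): Steel tweezers 170 long, lying on the bench between robot and case, 10 high. Leave alone.
- paddle_center (a point): Graphite paddle with a wooden handle, 245 long, 22 high, lying beyond the case. Leave alone.
- jar: Dark steel cup 70 across, 90 high, standing upright beyond the rest; origin centre of its underside. Leave alone.
Things that resemble listed ones, but are neither listed nor needed, are in the scene too. What is shaped like the part that bears small_press_center but blue, turquoise or yellow is not meant.

How it is judged:
By the outcome, as a careful person would: the job done as asked, in the order asked, and still so for the second after the job is handed in, with the robot touching nothing.
It also fails if it takes over 72 s, if anything falls off the work surface, if the arm or the gripper's body presses on something with over 40 N, if the wrist force passes 120 N, or if a joint passes its speed limit or range.

## Robot

A 7-joint arm with a two-finger parallel gripper is mounted at the origin on the work surface. World frame = base frame: x ahead of the robot, y to its left, z up, the work surface at z = 0. Lengths are in mm, angles in rad, forces in N, time in s.
With the tool pointing down it reaches from about 425 to 950 mm from the base axis. Payload 16.7 kg.
Tool frame: the origin (TCP) lies midway between the tips of the shut fingers; the grasp point (between the pads) lies 19 mm behind it; z points along the fingers, y is the line along which they close (so a half turn about z gives the same grasp; the last joint's range is limited). The gripper opens to 94 mm and grips with 3 to 60 N. Pads are 16 mm wide; open, the fingers measure 119 mm over their backs; the gripper's body (75 mm by 177 mm) begins 78 mm behind the grasp point.
Start: joints at [-1.288, 0.426, 0.074, 1.606, -0.034, 1.111, -0.067], TCP at [283.102, 612.72, 179.567] pointing down, gripper open.
Joint ranges: [-2.85, 2.85], [-0.5, 2.14], [-1.23, 1.37], [0.21, 2.46], [-1.02, 4.16], [0.16, 2.05], [-2.73, 2.73]. Speed limits (rad/s): [1.89, 1.89, 2.39, 2.39, 3.01, 3.01, 3.01].

## Interface

Orientations are given as a unit quaternion [x, y, z, w].
In Python, from cell import arm gives the robot as it stands.
- The arm moves only by the tool drive_tool, never from a script. Its argument "commands" is a list of rows, each an object with "dp": the shift along the world's x, y, z in cm, a list of three; "turn": the turn, a rotation vector about the world's x, y, z in degrees, a list of three. In form: [{"dp": [x, y, z], "turn": [wx, wy, wz]}, ...]. A call has 1 to 5 rows; each row shifts and turns the commanded pose from where the row before left it; what a row does not reach is not made up. A row lasts 1/10 s, in which the tool goes at most 50 mm and 8.59 degrees, less where a joint would pass 70% of its speed; a pose out of reach is approached as far as the arm can. A call with a gripper value outside its range is refused whole. "grip" is the opening, from -1 (shut) to 1 (fully open), so that 0 is half open, set as the call begins (left out, the last holds). The fingers move at their own pace and stop on an object; the grip force is fixed at half the most. Time passes only in rows, so rows that do not move let the fingers close. It gives the time, the measured TCP pose, the force, the opening and the grip force at its end, in the units of the state.
- arm.state(): the state, without advancing time (a new reading comes with each control period).
- arm.get_image(name): name is "scene" or "top" or "wrist"; returns a dict with "frame" (400x640x3 uint8, blue, green, red), "fx", "fy", "cx", "cy" (pixels), "rvec" (rotation vector, rad) and "tvec" (3), from world to camera coordinates, as OpenCV has them. Camera axes: x right, y down, z forward; pixel columns grow to the right and rows downward; lengths in mm; the calibration is good to about 2 mm. A picture is of the moment at which its call begins. There is no depth.
- arm.sign_off(): hands the job in; it is judged then, once.
The state is a dict: "time": time; "joints": joint angles; "qd": joint speeds; "joint_torque": joint torques, N m; "ee_pos": TCP position; "eef_rot": TCP orientation; "ft_force": force on the tool from outside, world axes, zero at the start; "ft_torque": the same for the moment, N m; "width": finger opening in mm; "grip_force": force on a finger pad.
Only numpy, scipy, OpenCV 4.12 (cv2) and the standard library are available. Lean on these libraries where they do the work, as an engineer would, in place of code of your own. Each camera call takes 0.05 s, during which the arm holds its last target. There are 200 camera calls.

## Working session

There is one attempt and no reset: what is moved stays moved. The work goes in short steps, Python scripts to look and compute and a tool call to move; the robot and the scene stay as the last step left them, time stands still between calls to the robot, and variables do not carry over. Pictures are saved under pics/ and viewed, at most 10 in all, crops included, and the job is handed in when it is done.

Besides the shell and the picture viewer there is one more tool, called after "Call:" in YAML: its name, and indented under it one key for each argument. drive_tool: Moves the arm, as the interface text tells. Its arguments: {"type":"object","properties":{"commands":{"type":"array","items":{"type":"object","properties":{"dp":{"type":"array","items":{"type":"number"}},"turn":{"type":"array","items":{"type":"number"}}}}},"grip":{"type":"number"}},"required":["commands"]}

```bash
mkdir -p pics; ls; python3 - <<'E'
from cell import arm
import cv2,numpy as np,pickle
d={}
for n in ("scene","top"):
    im=arm.get_image(n); d[n]=im; cv2.imwrite(f"pics/{n}0.png",im["frame"])
    R=cv2.Rodrigues(np.array(im["rvec"]))[0]; print(n,im["fx"],im["cx"],im["cy"],(-R.T@np.array(im["tvec"]).ravel()).round(),R[2].round(2))
pickle.dump(d,open("i0.pkl","wb"))
print(arm.state())
E
```

```text
pics
scene 419.11893486504 320.1727065568168 197.12357519550534 [1143.  -53.  926.] [-0.58  0.05 -0.81]
top 520.5347595336063 321.2290637374414 201.49280528850926 [ 358.   -6. 1649.] [ 0.13 -0.   -0.99]
{'time': 0.1, 'joints': array([-1.28752261,  0.42665447,  0.07386126,  1.60652583, -0.03410499,
        1.110784  , -0.06710377]), 'qd': array([ 3.04715040e-04, -6.97015828e-04,  7.29333084e-05, -5.98888006e-04,
        6.59887484e-04,  2.47165213e-04,  5.59148293e-04]), 'joint_torque': array([ 4.45863727e-03, -9.37456155e+01,  3.67496029e+00, -4.55044270e+01,
       -4.86083084e-02,  1.67532312e-02,  2.36394703e-05]), 'ee_pos': array([282.9456401 , 612.38286437, 178.96347025]), 'eef_rot': array([ 2.14723904e-01,  9.76674632e-01, -5.49979008e-04, -8.21547250e-05]), 'ft_force': array([-0.58579346,  0.38979208,  1.38949542]), 'ft_torque': array([-0.01764582,  0.01138456, -0.03103722]), 'grip_force': 0.0, 'width': 94.1073533754224}
```

View pics/scene0.png

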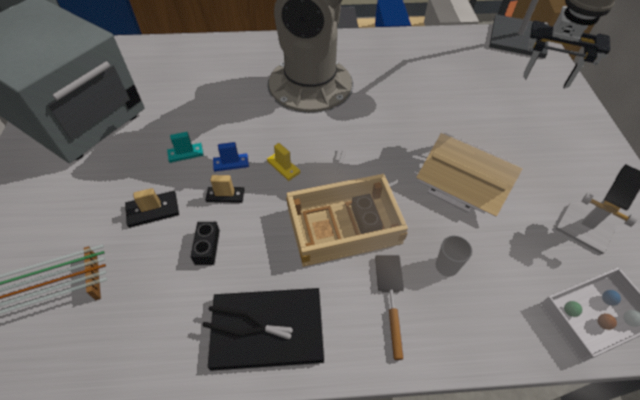

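View pics/top0.png

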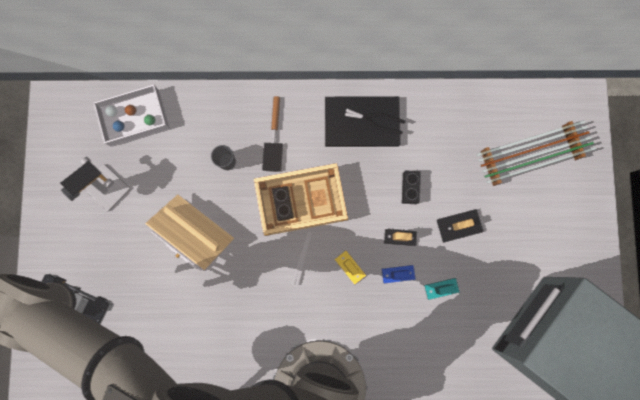

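The scene picture shows the arm folded to the upper right and the loose mould among the small tools on the left. In the top picture, the loose mould is at (411,187) and the case is at (300,198), with its right cavity (318,197) empty. The divider on its rest is at (189,232).

There are five press candidates:
- **(401,237):** black foot with a wooden handle, the smaller of the two, so it fits.
- **(460,226):** black foot with a wooden handle, the larger one.
- **(398,273), (442,289) and (350,267):** blue, turquoise and yellow, so excluded.

I'll confirm this in an enlarged crop.

```bash
cat > h.py <<'E'
import cv2,numpy as np
def cam(im):
    R=cv2.Rodrigues(np.array(im["rvec"],float))[0]; t=np.array(im["tvec"],float).ravel()
    K=np.array([[im["fx"],0,im["cx"]],[0,im["fy"],im["cy"]],[0,0,1]]); return K,R,t
def ray(im,uv):
    K,R,t=cam(im); return -R.T@t, R.T@np.linalg.inv(K)@np.array([uv[0],uv[1],1.])
def onz(im,uv,z):
    o,d=ray(im,uv); return o+d*(z-o[2])/d[2]
def proj(im,P):
    K,R,t=cam(im); p=K@(R@np.asarray(P,float)+t); return p[:2]/p[2]
E
python3 - <<'E'
import pickle,cv2,numpy as np
d=pickle.load(open("i0.pkl","rb"))
f=d["top"]["frame"]
a=cv2.resize(f[160:300,140:360],None,fx=3.6,fy=3.6,interpolation=cv2.INTER_CUBIC)[:, :792]
cv2.imwrite("pics/cropA.png",a)
a=cv2.resize(f[160:300,335:495],None,fx=4.2,fy=4.2,interpolation=cv2.INTER_CUBIC)
cv2.imwrite("pics/cropB.png",a)
E
```

```text
(no output)
```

View pics/cropA.png

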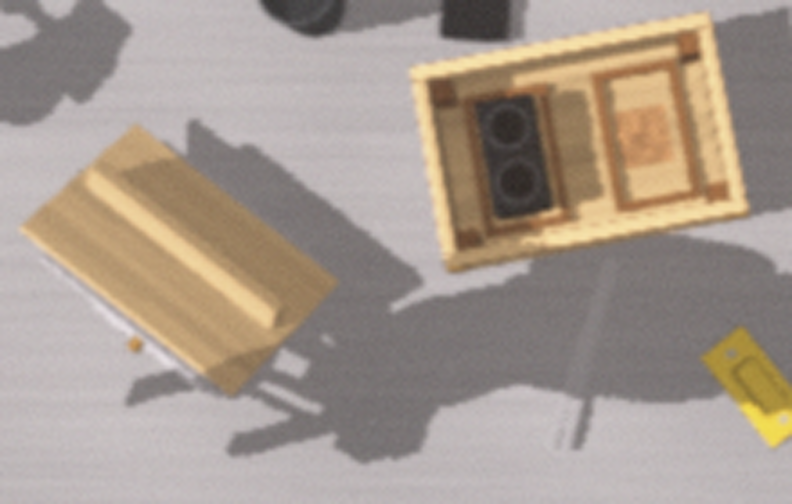

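View pics/cropB.png

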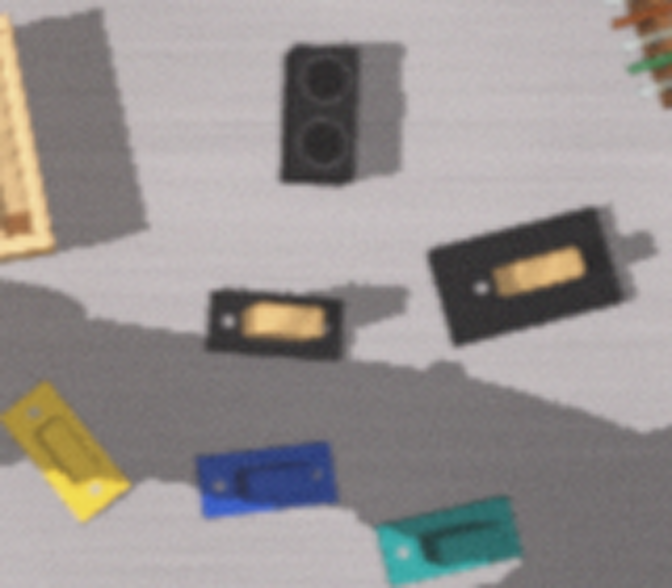

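The crops confirm the picks. In crop B the loose mould's cups are at (325,78) and (322,144), and the small press (black foot, wooden handle) is centred at (275,324). In crop A the case corners are clear, the cork patch of the empty cavity is at (643,136), and the divider's rib runs from (95,180) to (275,315). Next I'll compute the poses.

```bash
cat > m.py <<'E'
import pickle,cv2,numpy as np
from h import *
d=pickle.load(open("i0.pkl","rb")); T=d["top"]
A=lambda x,y:(140+(x+.5)/3.6-.5,160+(y+.5)/3.6-.5)
B=lambda x,y:(335+(x+.5)/4.2-.5,160+(y+.5)/4.2-.5)
ang=lambda v:np.degrees(np.arctan2(v[1],v[0])).round(1)
c=np.array([onz(T,A(*p),76) for p in[(410,70),(712,12),(748,214),(448,272)]])
print("case",c.mean(0).round(1),"edges",[ (np.linalg.norm(c[(i+1)%4]-c[i]).round(),ang(c[(i+1)%4]-c[i])) for i in range(4)])
print("cork",onz(T,A(643,136),8).round(1),"packed",onz(T,A(512,153),53).round(1))
a,b=[onz(T,B(*p),45) for p in[(325,78),(322,144)]]; print("mould",((a+b)/2).round(1),ang(a-b),np.linalg.norm(a-b))
p=np.array([onz(T,B(*q),14) for q in[(210,290),(343,298),(340,358),(205,350)]])
print("press",p.mean(0).round(1),"h",onz(T,B(286,321.5),80).round(1),[ (np.linalg.norm(p[(i+1)%4]-p[i]).round(),ang(p[(i+1)%4]-p[i])) for i in range(4)])
# divider: low edge z~?, high edge
lo=[(138,124),(337,280)];hi=[(235,395),(22,230)]
for zl,zh in[(42,112),(44,114)]:
    q=np.array([onz(T,A(*s),zl) for s in lo]+[onz(T,A(*s),zh) for s in hi])
    print("div",q.mean(0).round(1),[ (np.linalg.norm(q[(i+1)%4]-q[i]).round(),ang(q[(i+1)%4]-q[i])) for i in range(4)])
E
python3 m.py
python3 - <<'E'
import pickle,cv2
f=pickle.load(open("i0.pkl","rb"))["scene"]["frame"]
cv2.imwrite("pics/cropC.png",cv2.resize(f[120:230,390:540],None,fx=5,fy=5,interpolation=cv2.INTER_CUBIC))
E
```

```text
case [568.2  55.3  76. ] edges [(np.float64(262.0), np.float64(-79.2)), (np.float64(176.0), np.float64(-170.6)), (np.float64(257.0), np.float64(100.7)), (np.float64(175.0), np.float64(11.1))]
cork [581.6   2.    8. ] packed [561.3 114.3  53. ]
mould [ 611.  -289.5   45. ] -4.1 49.6955704037318
press [ 455.  -253.9   14. ] h [ 452.8 -252.2   80. ] [(np.float64(100.0), np.float64(-93.7)), (np.float64(45.0), np.float64(175.5)), (np.float64(101.0), np.float64(86.3)), (np.float64(45.0), np.float64(-5.9))]
div [473.  387.6  77. ] [(np.float64(221.0), np.float64(-127.9)), (np.float64(139.0), np.float64(144.4)), (np.float64(224.0), np.float64(52.8)), (np.float64(141.0), np.float64(-36.9))]
div [472.9 387.1  79. ] [(np.float64(221.0), np.float64(-127.9)), (np.float64(138.0), np.float64(144.4)), (np.float64(224.0), np.float64(52.8)), (np.float64(141.0), np.float64(-36.9))]
```

View pics/cropC.png

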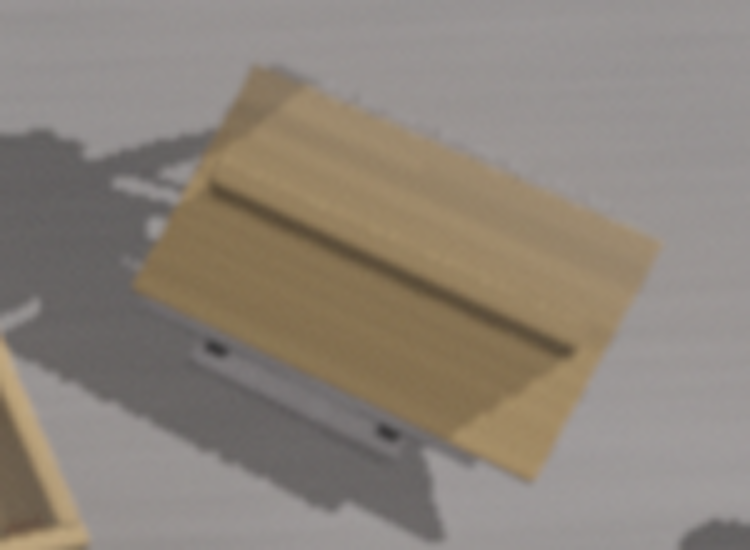

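Crop C shows the plate corners at (258,67), (660,243), (532,482) and (135,288), with the low edge towards the case. I'll triangulate them while starting to move towards the mould.

Call:
drive_tool:
  commands:
    - {"dp": [1.6,-4.5,0],"turn": [0,0,1]}
    - {"dp": [1.6,-4.5,0],"turn": [0,0,1]}
    - {"dp": [1.6,-4.5,0],"turn": [0,0,1]}
    - {"dp": [1.6,-4.5,0],"turn": [0,0,1]}
    - {"dp": [1.6,-4.5,0],"turn": [0,0,1]}
  grip: 1

```text
time: 0.6
ee_pos: [363.3, 385.7, 179.4]
eef_rot: [0.172, 0.985, -0.0, -0.0]
ft_force: [1.4, 0.2, 0.3]
width: 94.0
grip_force: 0.0
```

```bash
cat >> h.py <<'E'
def tri(ims,uvs):
    M=np.zeros((3,3));b=np.zeros(3)
    for im,uv in zip(ims,uvs):
        o,d=ray(im,uv); d/=np.linalg.norm(d); P=np.eye(3)-np.outer(d,d); M+=P;b+=P@o
    return np.linalg.solve(M,b)
E
python3 - <<'E'
import pickle
from h import *
from cell import arm
d=pickle.load(open("i0.pkl","rb"))
A=lambda p:(140+(p[0]+.5)/3.6-.5,160+(p[1]+.5)/3.6-.5)
C=lambda p:(390+(p[0]+.5)/5-.5,120+(p[1]+.5)/5-.5)
q=np.array([tri([d["top"],d["scene"]],[A(a),C(s)]) for a,s in[((235,395),(258,67)),((22,230),(660,243)),((138,124),(532,482)),((337,280),(135,288))]])
print(q.round(1),q.mean(0).round(1))
print(arm.state()["joints"].round(3),arm.state()["ee_pos"])
E
```

```text
[[357.  337.3 105. ]
 [492.7 515.  105.2]
 [590.4 440.6  38.3]
 [453.9 264.8  38.8]] [473.5 389.4  71.8]
[-1.049  0.189  0.128  1.936 -0.028  1.019  0.317] [363.32786808 385.66776052 179.35937877]
```

Call:
drive_tool:
  commands:
    - {"dp": [2,-4.5,0],"turn": [0,0,1]}
    - {"dp": [2,-4.5,0],"turn": [0,0,1]}
    - {"dp": [2,-4.5,0],"turn": [0,0,1]}
    - {"dp": [2,-4.5,0],"turn": [0,0,1]}
    - {"dp": [2,-4.5,0],"turn": [0,0,1]}

```text
time: 1.1
ee_pos: [463.4, 160.7, 179.6]
eef_rot: [0.128, 0.992, 0.0, 0.0]
ft_force: [0.6, -0.1, -0.5]
width: 93.9
grip_force: 0.0
```

Call:
drive_tool:
  commands:
    - {"dp": [2,-4.5,0],"turn": [0,0,1]}
    - {"dp": [2,-4.5,0],"turn": [0,0,1]}
    - {"dp": [2,-4.5,0],"turn": [0,0,1]}
    - {"dp": [2,-4.5,0],"turn": [0,0,1]}
    - {"dp": [2,-4.5,0],"turn": [0,0,1]}

```text
time: 1.6
ee_pos: [563.5, -64.1, 179.6]
eef_rot: [0.085, 0.996, 0.0, 0.0]
ft_force: [1.2, 0.9, 0.1]
width: 94.2
grip_force: 0.0
```

Call:
drive_tool:
  commands:
    - {"dp": [1,-4.5,0],"turn": [0,0,1]}
    - {"dp": [1,-4.5,0],"turn": [0,0,1]}
    - {"dp": [1,-4.5,0],"turn": [0,0,1]}
    - {"dp": [1,-4.5,0],"turn": [0,0,1]}
    - {"dp": [0.5,-3,0],"turn": [0,0,1]}

```text
time: 2.1
ee_pos: [607.8, -275.7, 179.2]
eef_rot: [0.042, 0.999, -0.0, -0.0]
ft_force: [-0.9, 0.6, 0.5]
width: 94.2
grip_force: 0.0
```

```bash
python3 - <<'E'
from cell import arm
from h import *
import pickle
im=arm.get_image("wrist"); s=arm.state(); print(s["joints"].round(2),s["ee_pos"])
pickle.dump(im,open("w1.pkl","wb"))
K,R,t=cam(im);print((-R.T@t).round(),R[2].round(2))
f=im["frame"]; cv2.imwrite("pics/w1.png",f)
print(proj(im,(611,-289.5,45)))
E
```

```text
[-0.03  0.45  0.5   1.64 -0.23  1.11  2.02] [ 607.19491639 -280.14206523  179.208972  ]
[ 535. -270.  385.] [ 0.25 -0.02 -0.97]
[307.84124462 197.81998846]
```

View pics/w1.png

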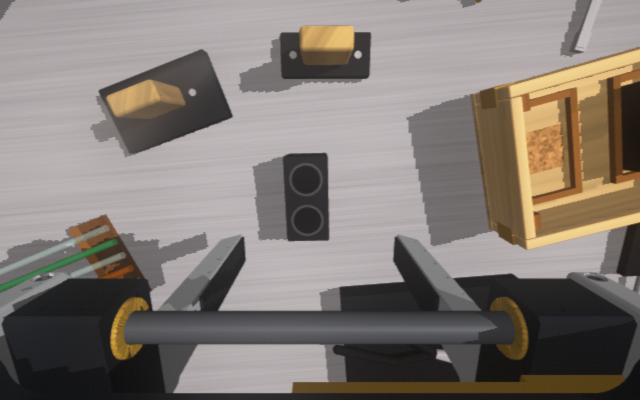

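The wrist view shows the loose mould's cups at (306,180) and (307,220), lined up between the fingers and within 2 px of the prediction. I'll refine the pose.

```bash
python3 - <<'E'
import pickle
from h import *
im=pickle.load(open("w1.pkl","rb"))
f=im["frame"];g=f.max(2)
m=((g<75).astype(np.uint8)*255); m[:145]=0;m[245:]=0;m[:,:270]=0;m[:,345:]=0
c=max(cv2.findContours(m,0,2)[0],key=cv2.contourArea); print(cv2.boundingRect(c),cv2.minAreaRect(c))
a,b=onz(im,(306,180),45),onz(im,(307,220),45)
print(((a+b)/2).round(1),np.degrees(np.arctan2(*(b-a)[1::-1])))
for e in[((327,155),(329,240)),((285,155),(286,240))]:
    a,b=onz(im,e[0],45),onz(im,e[1],45);print(a.round(1),b.round(1),np.degrees(np.arctan2(*(b-a)[1::-1])))
E
```

```text
(283, 153, 46, 88) ((305.8439636230469, 196.6305694580078), (86.40918731689453, 43.25813674926758), 87.95458984375)
[ 613.8 -291.3   45. ] -4.126474268741709
[ 564.6 -263.8   45. ] [ 664.3 -269.4   45. ] -3.1793735626215813
[ 560.6 -310.    45. ] [ 659.9 -320.2   45. ] -5.866524325251741
```

Call:
drive_tool:
  commands:
    - {"dp": [0.5,-1.1,0],"turn": [0,0,0.7]}
    - {"dp": [0,0,-4],"turn": [0,0,0]}
    - {"dp": [0,0,-4],"turn": [0,0,0]}
    - {"dp": [0,0,-4],"turn": [0,0,0]}
    - {"dp": [0,0,-3],"turn": [0,0,0]}

```text
time: 2.65
ee_pos: [612.7, -281.6, 27.0]
eef_rot: [0.035, 0.999, 0.001, -0.001]
ft_force: [1.2, 0.0, -0.8]
width: 94.2
grip_force: 0.0
```

Call:
drive_tool:
  commands:
    - {"dp": [0,0,-1.7],"turn": [0,0,0]}
    - {"dp": [0,0,0],"turn": [0,0,0]}

```text
time: 2.85
ee_pos: [612.2, -282.0, 10.5]
eef_rot: [0.035, 0.999, 0.001, -0.002]
ft_force: [0.3, -0.4, 0.7]
width: 94.0
grip_force: 0.0
```

Call:
drive_tool:
  commands:
    - {"dp": [0,0,0],"turn": [0,0,0]}
    - {"dp": [0,0,0],"turn": [0,0,0]}
    - {"dp": [0,0,0],"turn": [0,0,0]}
    - {"dp": [0,0,0],"turn": [0,0,0]}
    - {"dp": [0,0,0],"turn": [0,0,0]}
  grip: -1

```text
time: 3.35
ee_pos: [613.5, -284.1, 13.4]
eef_rot: [0.036, 0.999, -0.001, 0.001]
ft_force: [-0.5, -4.7, 2.5]
width: 57.3
grip_force: 2.0
```

Call:
drive_tool:
  commands:
    - {"dp": [0,0,0],"turn": [0,0,0]}
    - {"dp": [0,0,0],"turn": [0,0,0]}
    - {"dp": [0,0,0],"turn": [0,0,0]}
    - {"dp": [0,0,0],"turn": [0,0,0]}
    - {"dp": [0,0,0],"turn": [0,0,0]}

```text
time: 3.85
ee_pos: [613.4, -284.3, 13.3]
eef_rot: [0.036, 0.999, -0.001, 0.001]
ft_force: [-1.1, -4.9, 6.1]
width: 49.3
grip_force: 30.0
```

Call:
drive_tool:
  commands:
    - {"dp": [0,0,3],"turn": [0,0,0]}
    - {"dp": [0,0,4],"turn": [0,0,0]}
    - {"dp": [0,0,4],"turn": [0,0,0]}
    - {"dp": [0,0,4],"turn": [0,0,0]}
    - {"dp": [0,1,1],"turn": [0,0,0]}

```text
time: 4.35
ee_pos: [614.1, -274.9, 176.7]
eef_rot: [0.037, 0.999, -0.001, 0.002]
ft_force: [0.2, 0.4, -4.7]
width: 49.8
grip_force: 30.0
```

Call:
drive_tool:
  commands:
    - {"dp": [-0.6,3,0],"turn": [0,0,2.92]}
    - {"dp": [-0.6,4,0],"turn": [0,0,2.92]}
    - {"dp": [-0.6,4,0],"turn": [0,0,2.92]}
    - {"dp": [-0.6,3,0],"turn": [0,0,2.92]}
    - {"dp": [-0.6,2,0],"turn": [0,0,2.92]}

```text
time: 4.85
ee_pos: [582.0, -109.7, 171.3]
eef_rot: [-0.094, 0.996, 0.001, -0.001]
ft_force: [-0.0, 1.2, -3.8]
width: 49.6
grip_force: 30.0
```

Call:
drive_tool:
  commands:
    - {"dp": [0,1,0],"turn": [0,0,0]}
    - {"dp": [0,0,0],"turn": [0,0,0]}
    - {"dp": [0,0,0],"turn": [0,0,0]}

```text
time: 5.15
ee_pos: [583.1, -104.6, 172.4]
eef_rot: [-0.091, 0.996, -0.0, -0.0]
ft_force: [-0.2, -0.8, -3.9]
width: 49.6
grip_force: 30.0
```

```bash
python3 - <<'E'
from cell import arm
from h import *
import pickle
im=arm.get_image("wrist"); s=arm.state(); print(s["joints"].round(2),s["ee_pos"],s["eef_rot"],s["ft_force"])
pickle.dump(im,open("w2.pkl","wb"))
cv2.imwrite("pics/w2.png",cv2.resize(im["frame"],(800,500),interpolation=cv2.INTER_CUBIC))
E
```

```text
[-0.26  0.31  0.41  1.82 -0.14  1.03  1.96] [ 583.14776541 -104.93301546  172.45412816] [-9.02577861e-02  9.95918366e-01 -3.61652575e-04 -9.42042181e-05] [-0.66465046  0.55789911 -4.27918336]
```

View pics/w2.png

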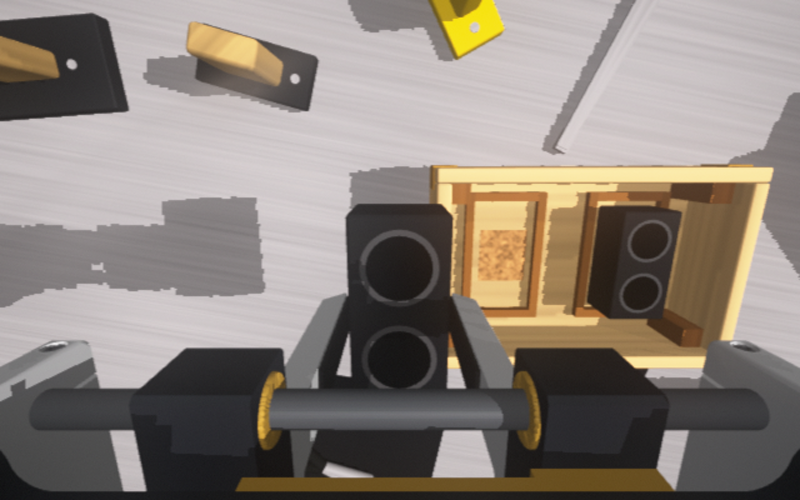

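The wrist view (scaled 1.25) shows the held mould with cups at (399,267) and (400,357). The cork patch is centred at about (502,255), and the case edges run level in the image. I'll work out the relative offset next.

```bash
python3 - <<'E'
import pickle
from h import *
im=pickle.load(open("w2.pkl","rb"));f=im["frame"]
s=lambda x,y:((x+.5)/1.25-.5,(y+.5)/1.25-.5)
ang=lambda v:np.degrees(np.arctan2(v[1],v[0])).round(2)
a,b=onz(im,s(399,267),204.2),onz(im,s(400,357),204.2);print("held",((a+b)/2).round(1),ang(b-a),np.linalg.norm(b-a))
h=cv2.cvtColor(f,cv2.COLOR_BGR2HSV)
roi=f[175:235,375:428].astype(int);print(f[205,400],f[205,424],f[180,400])
m=((f[:,:,2].astype(int)-f[:,:,0]>70)&(f[:,:,2]<225)&(f[:,:,1]<165)).astype(np.uint8);m[:178]=0;m[232:]=0;m[:,:376]=0;m[:,426:]=0
m=cv2.morphologyEx(m,cv2.MORPH_CLOSE,np.ones((5,5)));c=max(cv2.findContours(m,0,2)[0],key=cv2.contourArea)
r=cv2.minAreaRect(c);print(r,onz(im,r[0],8).round(1)); print("eye",onz(im,s(502,255),8).round(1))
# frame inner corners on top z=16 outer: strip outer corners; case outer top rim
for n,P,z in[("rim",[(432,167),(772,168)],76),("pack cups",[(650,241),(641,294)],53),("strip outer",[(465,195),(547,193),(541,317),(466,318)],16)]:
    q=np.array([onz(im,s(*p),z) for p in P]);print(n,q.round(1).tolist(),q.mean(0).round(1),ang(q[1]-q[0]),np.linalg.norm(q[1]-q[0]))
E
```

```text
held [ 582.8 -104.9  204.2] 10.95 47.35849838027259
[ 84 143 201] [ 61  97 128] [142 209 239]
((404.0, 204.5), (53.0, 42.0), 90.0) [583.6   3.    8. ]
eye [ 5.834e+02 -2.000e-01  8.000e+00]
rim [[511.9, -92.3, 76.0], [465.6, 165.8, 76.0]] [488.7  36.7  76. ] 100.17 262.1744943000389
pack cups [[539.2, 109.1, 53.0], [587.4, 118.0, 53.0]] [563.3 113.6  53. ] 10.41 48.91129529462771
strip outer [[531.5, -51.4, 16.0], [515.9, 24.0, 16.0], [638.2, 52.7, 16.0], [653.1, -22.6, 16.0]] [584.7   0.6  16. ] 101.72 77.02238783938463
```

Call:
drive_tool:
  commands:
    - {"dp": [0,3.5,0],"turn": [0,0,0]}
    - {"dp": [0,3.5,0],"turn": [0,0,0]}
    - {"dp": [0.1,2.5,0],"turn": [0,0,0]}
    - {"dp": [0,1,0],"turn": [0,0,0]}
    - {"dp": [0,0,0],"turn": [0,0,0]}

```text
time: 5.7
ee_pos: [584.3, 1.9, 172.4]
eef_rot: [-0.092, 0.996, -0.0, -0.0]
ft_force: [0.7, 0.1, -3.9]
width: 49.6
grip_force: 30.0
```

Call:
drive_tool:
  commands:
    - {"dp": [0,0,-3],"turn": [0,0,0]}
    - {"dp": [0,0,-4],"turn": [0,0,0]}
    - {"dp": [0,0,-3.5],"turn": [0,0,0]}
    - {"dp": [0,0,-1.5],"turn": [0,0,0]}
    - {"dp": [0,0,-0.5],"turn": [0,0,0]}

```text
time: 6.2
ee_pos: [583.5, -0.1, 46.4]
eef_rot: [-0.09, 0.996, -0.0, -0.001]
ft_force: [0.3, -0.6, -3.7]
width: 49.2
grip_force: 30.0
```

Call:
drive_tool:
  commands:
    - {"dp": [0,0,-0.7],"turn": [0,0,0]}
    - {"dp": [0,0,-0.5],"turn": [0,0,0]}
    - {"dp": [0,0,-0.5],"turn": [0,0,0]}
    - {"dp": [0,0,-0.3],"turn": [0,0,0]}
    - {"dp": [0,0,-0.2],"turn": [0,0,0]}

```text
time: 6.7
ee_pos: [584.3, 1.8, 25.7]
eef_rot: [-0.092, 0.996, 0.0, 0.0]
ft_force: [0.4, 0.3, -5.0]
width: 49.5
grip_force: 30.0
```

Call:
drive_tool:
  commands:
    - {"dp": [0,-0.15,-0.15],"turn": [0,0,0]}
    - {"dp": [0,0,-0.1],"turn": [0,0,0]}
    - {"dp": [0,0,-0.1],"turn": [0,0,0]}
    - {"dp": [0,0,-0.08],"turn": [0,0,0]}
    - {"dp": [0,0,0],"turn": [0,0,0]}

```text
time: 7.2
ee_pos: [584.1, 0.2, 21.3]
eef_rot: [-0.091, 0.996, -0.0, 0.0]
ft_force: [0.8, 0.3, -3.8]
width: 49.8
grip_force: 30.0
```

Call:
drive_tool:
  commands:
    - {"dp": [0,0,-0.06],"turn": [0,0,0]}
    - {"dp": [0,0,-0.06],"turn": [0,0,0]}
    - {"dp": [0,0,0],"turn": [0,0,0]}

```text
time: 7.5
ee_pos: [584.2, 0.3, 21.2]
eef_rot: [-0.091, 0.996, 0.0, 0.0]
ft_force: [-8.5, -0.3, 17.8]
width: 49.4
grip_force: 30.0
```

Call:
drive_tool:
  commands:
    - {"dp": [0,0,0.08],"turn": [0,0,0]}
    - {"dp": [0,0,0],"turn": [0,0,0]}
    - {"dp": [0,0,0],"turn": [0,0,0]}
    - {"dp": [0,0,0],"turn": [0,0,0]}
    - {"dp": [0,0,0],"turn": [0,0,0]}
  grip: 0.35

```text
time: 8.0
ee_pos: [584.1, 0.2, 20.8]
eef_rot: [-0.092, 0.996, -0.0, -0.0]
ft_force: [0.8, 0.1, -0.5]
width: 63.5
grip_force: 0.0
```

Call:
drive_tool:
  commands:
    - {"dp": [0,0,2],"turn": [0,0,0]}
    - {"dp": [0,0,4],"turn": [0,0,0]}
    - {"dp": [0,0,4],"turn": [0,0,0]}
    - {"dp": [0,0,4],"turn": [0,0,0]}
    - {"dp": [0,0,4],"turn": [0,0,0]}

```text
time: 8.5
ee_pos: [583.8, 0.1, 202.5]
eef_rot: [-0.091, 0.996, -0.0, -0.0]
ft_force: [-0.1, -0.3, -0.3]
width: 63.1
grip_force: 0.0
```

Call:
drive_tool:
  commands:
    - {"dp": [-0.7,3.6,0],"turn": [0,0,4.2]}
    - {"dp": [-0.7,3.6,0],"turn": [0,0,4.2]}
    - {"dp": [-0.7,3.6,0],"turn": [0,0,4.2]}
    - {"dp": [-0.7,3.6,0],"turn": [0,0,4.2]}
    - {"dp": [-0.7,3.6,0],"turn": [0,0,4.2]}

```text
time: 9.0
ee_pos: [548.6, 181.6, 200.9]
eef_rot: [-0.273, 0.962, -0.0, 0.0]
ft_force: [0.4, 0.7, -0.7]
width: 63.2
grip_force: 0.0
```

Call:
drive_tool:
  commands:
    - {"dp": [-0.7,3.6,0],"turn": [0,0,4.2]}
    - {"dp": [-0.7,3.6,0],"turn": [0,0,4.2]}
    - {"dp": [-0.7,3.6,0],"turn": [0,0,4.2]}
    - {"dp": [-0.7,3.6,0],"turn": [0,0,4.2]}
    - {"dp": [-0.7,3.4,0],"turn": [0,0,4.2]}

```text
time: 9.5
ee_pos: [513.5, 359.8, 200.8]
eef_rot: [-0.444, 0.896, 0.0, -0.0]
ft_force: [0.5, -0.3, -0.4]
width: 63.3
grip_force: 0.0
```

Call:
drive_tool:
  commands:
    - {"dp": [0,0,0],"turn": [3.64,4.76,0]}
    - {"dp": [0,0,0],"turn": [3.64,4.76,0]}
    - {"dp": [0,0,0],"turn": [3.64,4.76,0]}
    - {"dp": [0,0,0],"turn": [3.64,4.76,0]}
    - {"dp": [0,0,0],"turn": [3.64,4.76,0]}

```text
time: 10.0
ee_pos: [514.6, 358.2, 201.4]
eef_rot: [-0.427, 0.866, 0.234, -0.115]
ft_force: [-0.9, 0.3, -0.5]
width: 63.4
grip_force: 0.0
```

Call:
drive_tool:
  commands:
    - {"dp": [0,0,0],"turn": [0,0,0]}
    - {"dp": [0,0,0],"turn": [0,0,0]}

```text
time: 10.2
ee_pos: [514.5, 357.6, 200.0]
eef_rot: [-0.427, 0.867, 0.231, -0.115]
ft_force: [0.2, 1.1, -0.0]
width: 63.6
grip_force: 0.0
```

```bash
python3 - <<'E'
from cell import arm
from h import *
from scipy.spatial.transform import Rotation as Ro
import pickle
im=arm.get_image("wrist"); s=arm.state(); print(s["joints"].round(2),s["ee_pos"],Ro.from_quat(s["eef_rot"]).as_matrix().round(3))
pickle.dump(im,open("w3.pkl","wb"))
cv2.imwrite("pics/w3.png",cv2.resize(im["frame"],(800,500),interpolation=cv2.INTER_CUBIC))
E
```

```text
[-0.45  0.51  0.03  1.54 -0.48  1.38  2.22] [513.91029837 358.54071562 200.76792354] [[-0.608 -0.688 -0.396]
 [-0.794  0.528  0.303]
 [ 0.001  0.498 -0.867]]
```

View pics/w3.png

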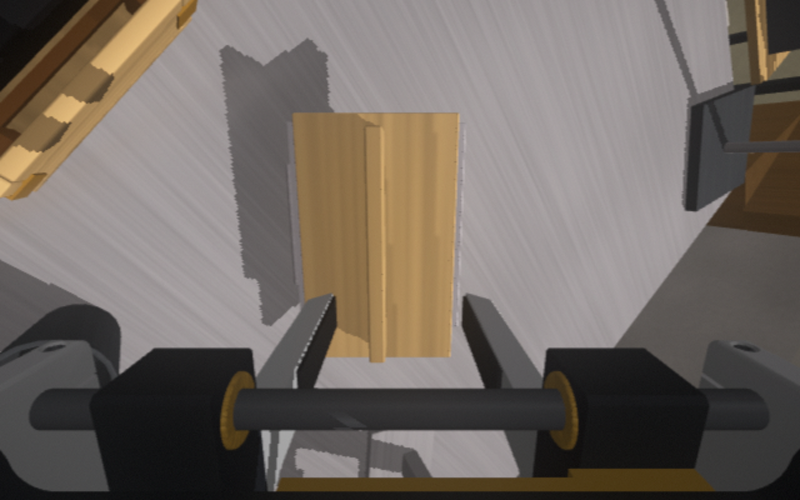

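The wrist view shows the plate's far corners at (293,113) and (459,113), and the rib top running from (375,127) to (377,361). The tool is square to the divider, so I'll compute the offset.

```bash
python3 - <<'E'
import pickle
from h import *
im=pickle.load(open("w3.pkl","rb"))
s=lambda x,y:((x+.5)/1.25-.5,(y+.5)/1.25-.5)
x=np.array([-.608,-.794,0]);n=np.array([.397,-.304,.866]);y=np.cross(n,x)
C=np.array([473.5,389.4,73.5]); T=np.array([514.2,358.2,200.5])
def pl(uv,h):
    o,d=ray(im,s(*uv));p=o+d*(n@(C+h*n-o))/(n@d);return p
for dh in(-4,0,4):
    a,b=pl((375.5,127),34+dh),pl((377.5,361),34+dh);c,e=pl((293,113),dh),pl((459,113),dh);f=pl((450,356),dh)
    print(dh,np.linalg.norm(a-b).round(1),np.linalg.norm(c-e).round(1),np.linalg.norm(e-f).round(1),"rib mid",((a+b)/2).round(1),"diag",((c+f)/2).round(1))
    v=a-b; m=(a+b)/2-T; print(" ribdir in tool x,y deg",np.degrees(np.arctan2(v@y,v@x)).round(2)," off x,y,n",(m@x).round(1),(m@y).round(1),(m@n).round(1))
E
```

```text
-4 201.7 141.5 229.4 rib mid [487.4 381.5  99. ] diag [474.3 391.4  69.2]
 ribdir in tool x,y deg -0.62  off x,y,n -2.2 20.1 -105.6
0 199.2 139.9 226.8 rib mid [488.2 379.6 102.6] diag [475.2 389.6  72.8]
 ribdir in tool x,y deg -0.62  off x,y,n -1.2 19.8 -101.6
4 196.6 138.3 224.1 rib mid [489.  377.8 106.2] diag [476.1 387.8  76.4]
 ribdir in tool x,y deg -0.62  off x,y,n -0.2 19.6 -97.6
```

Call:
drive_tool:
  commands:
    - {"dp": [1.43,-0.94,-0.99],"turn": [-0.24,0.18,-0.52]}
    - {"dp": [-1.59,1.22,-3.46],"turn": [0,0,0]}
    - {"dp": [-1.59,1.22,-3.46],"turn": [0,0,0]}
    - {"dp": [-1.19,0.91,-2.6],"turn": [0,0,0]}
    - {"dp": [0,0,0],"turn": [0,0,0]}

```text
time: 10.75
ee_pos: [480.9, 383.4, 93.1]
eef_rot: [-0.424, 0.868, 0.231, -0.119]
ft_force: [-1.0, 0.1, 0.5]
width: 63.5
grip_force: 0.0
```

Call:
drive_tool:
  commands:
    - {"dp": [-0.4,0.3,-0.87],"turn": [0,0,0]}
    - {"dp": [-0.3,0.24,-0.67],"turn": [0,0,0]}
    - {"dp": [-0.15,0.11,-0.34],"turn": [0,0,0]}
    - {"dp": [0,0,0],"turn": [0,0,0]}
    - {"dp": [0,0,0],"turn": [0,0,0]}

```text
time: 11.25
ee_pos: [476.7, 388.7, 77.4]
eef_rot: [-0.423, 0.869, 0.231, -0.116]
ft_force: [-0.4, 0.1, 0.3]
width: 63.4
grip_force: 0.0
```

Call:
drive_tool:
  commands:
    - {"dp": [0,0,0],"turn": [0,0,0]}
    - {"dp": [0,0,0],"turn": [0,0,0]}
    - {"dp": [0,0,0],"turn": [0,0,0]}
    - {"dp": [0,0,0],"turn": [0,0,0]}
    - {"dp": [0,0,0],"turn": [0,0,0]}
  grip: -1

```text
time: 11.75
ee_pos: [476.2, 388.8, 77.0]
eef_rot: [-0.423, 0.869, 0.231, -0.116]
ft_force: [-0.3, -0.0, -0.2]
width: 27.0
grip_force: 0.0
```

Call:
drive_tool:
  commands:
    - {"dp": [0,0,0],"turn": [0,0,0]}
    - {"dp": [0,0,0],"turn": [0,0,0]}
    - {"dp": [0,0,0],"turn": [0,0,0]}
    - {"dp": [0,0,0],"turn": [0,0,0]}
    - {"dp": [0,0,0],"turn": [0,0,0]}

```text
time: 12.25
ee_pos: [476.3, 388.7, 76.9]
eef_rot: [-0.423, 0.869, 0.231, -0.116]
ft_force: [0.1, 0.2, -1.5]
width: 13.6
grip_force: 30.0
```

Call:
drive_tool:
  commands:
    - {"dp": [0,0,0],"turn": [0,0,0]}
    - {"dp": [0,0,0],"turn": [0,0,0]}

```text
time: 12.45
ee_pos: [476.3, 388.7, 76.9]
eef_rot: [-0.423, 0.869, 0.231, -0.116]
ft_force: [0.5, -1.4, -1.9]
width: 13.4
grip_force: 30.0
```

Call:
drive_tool:
  commands:
    - {"dp": [0,0,1.5],"turn": [0,0,0]}
    - {"dp": [0,0,3],"turn": [0,0,0]}
    - {"dp": [0,0,4],"turn": [0,0,0]}
    - {"dp": [0,0,4],"turn": [0,0,0]}
    - {"dp": [0,0,3],"turn": [0,0,0]}

```text
time: 12.95
ee_pos: [476.3, 389.0, 235.7]
eef_rot: [-0.423, 0.869, 0.231, -0.115]
ft_force: [0.6, -0.6, -2.6]
width: 13.5
grip_force: 30.0
```

Call:
drive_tool:
  commands:
    - {"dp": [0,0,0],"turn": [-3.64,-4.76,0]}
    - {"dp": [0,0,0],"turn": [-3.64,-4.76,0]}
    - {"dp": [0,0,0],"turn": [-3.64,-4.76,0]}
    - {"dp": [0,0,0],"turn": [-3.64,-4.76,0]}
    - {"dp": [0,0,0],"turn": [-3.64,-4.76,0]}

```text
time: 13.45
ee_pos: [476.2, 389.0, 233.8]
eef_rot: [-0.437, 0.899, -0.001, 0.002]
ft_force: [0.0, -0.2, -3.3]
width: 13.6
grip_force: 30.0
```

Call:
drive_tool:
  commands:
    - {"dp": [0.3,-1,0],"turn": [0,0,-6]}
    - {"dp": [0.3,-1,0],"turn": [0,0,-7]}
    - {"dp": [0.3,-1,0],"turn": [0,0,-7]}
    - {"dp": [0.3,-1,0],"turn": [0,0,-7]}
    - {"dp": [0.3,-1,0],"turn": [0,0,-7]}

```text
time: 13.95
ee_pos: [490.8, 338.5, 233.0]
eef_rot: [-0.153, 0.988, 0.0, -0.0]
ft_force: [0.7, 0.3, -2.9]
width: 13.4
grip_force: 30.0
```

Call:
drive_tool:
  commands:
    - {"dp": [0.5,-1.5,0],"turn": [0,0,-7]}
    - {"dp": [0.5,-1.5,0],"turn": [0,0,-7]}
    - {"dp": [0.5,-1.5,0],"turn": [0,0,-7]}
    - {"dp": [0.5,-1.5,0],"turn": [0,0,-7]}
    - {"dp": [0.5,-1.5,0],"turn": [0,0,-7]}

```text
time: 14.45
ee_pos: [515.9, 263.3, 233.0]
eef_rot: [0.151, 0.988, 0.0, -0.0]
ft_force: [0.9, 0.1, -3.3]
width: 13.5
grip_force: 30.0
```

```bash
python3 - <<'E'
import pickle
from h import *
d=pickle.load(open("i0.pkl","rb"));W=pickle.load(open("w2.pkl","rb"))
th=np.radians(10.3);ex=np.array([np.cos(th),np.sin(th),0]);ey=np.array([-ex[1],ex[0],0]);C=np.array([573,57,76.])
def samp(im,X,Y):
    P=C+X[...,None]*ex+Y[...,None]*ey; K,R,t=cam(im); p=(P@R.T+t)@K.T; p=p[...,:2]/p[...,2:]
    return cv2.remap(im["frame"],p[...,0].astype(np.float32),p[...,1].astype(np.float32),1).astype(float)
def peaks(pr,ax):
    g=np.gradient(cv2.GaussianBlur(pr[None].astype(np.float32),(9,1),0)[0]); i=[k for k in range(2,len(g)-2) if abs(g[k])>3 and abs(g[k])==abs(g[k-2:k+3]).max()]
    return [(round(float(ax[k]),1),round(float(g[k]),1)) for k in i]
for n,im in(("top",d["top"]),("scene",d["scene"]),("w2",W)):
  for side in(-1,1):
    for w in((-60,0),(0,60)):
      a=np.arange(side*87-25,side*87+26.);b=np.arange(*w,2.)
      X,Y=np.meshgrid(a,b); print(n,"x",side,w,peaks(samp(im,X,Y)[...,0].mean(0),a))
      a=np.arange(side*130-25,side*130+26.);X,Y=np.meshgrid(b,a); print(n,"y",side,w,peaks(samp(im,X,Y)[...,0].mean(1),a))
E
```

```text
top x -1 (-60, 0) [(-88.0, 9.9), (-71.0, -6.9)]
top y -1 (-60, 0) [(-128.0, 5.9), (-118.0, -4.8)]
top x -1 (0, 60) [(-96.0, -3.6), (-88.0, 8.9), (-72.0, -6.7)]
top y -1 (0, 60) [(-128.0, 5.6), (-117.0, -5.8)]
top x 1 (-60, 0) [(64.0, -3.6), (73.0, 10.5)]
top y 1 (-60, 0) [(119.0, 10.3)]
top x 1 (0, 60) [(73.0, 10.5), (92.0, -5.4)]
top y 1 (0, 60) [(119.0, 10.5)]
scene x -1 (-60, 0) [(-87.0, 3.0), (-75.0, -6.1)]
scene y -1 (-60, 0) [(-138.0, -8.1), (-131.0, 8.7), (-119.0, -10.0)]
scene x -1 (0, 60) [(-76.0, -5.4)]
scene y -1 (0, 60) [(-138.0, -5.3), (-131.0, 8.8), (-114.0, -5.3)]
scene x 1 (-60, 0) [(75.0, 5.5), (86.0, -7.1)]
scene y 1 (-60, 0) [(117.0, 7.3)]
scene x 1 (0, 60) [(74.0, 8.4), (86.0, -6.1)]
scene y 1 (0, 60) [(118.0, 6.1)]
w2 x -1 (-60, 0) [(-89.0, -11.5), (-85.0, 4.7), (-77.0, -8.1), (-73.0, 5.2), (-68.0, -11.6)]
w2 y -1 (-60, 0) [(-119.0, 10.2), (-115.0, -5.1), (-110.0, -6.1)]
w2 x -1 (0, 60) [(-89.0, -11.5), (-85.0, 5.5), (-76.0, -15.1), (-69.0, -9.1)]
w2 y -1 (0, 60) [(-119.0, 5.1)]
w2 x 1 (-60, 0) [(66.0, -9.7)]
w2 y 1 (-60, 0) [(117.0, 15.8)]
w2 x 1 (0, 60) [(66.0, -5.2), (74.0, 4.3), (85.0, -5.8)]
w2 y 1 (0, 60) [(117.0, 15.6), (127.0, 6.2)]
```

Call:
drive_tool:
  commands:
    - {"dp": [0.6,-2.3,0],"turn": [0,0,-6.9]}
    - {"dp": [0.6,-2.3,0],"turn": [0,0,-6.9]}
    - {"dp": [0.6,-2.3,0],"turn": [0,0,-6.9]}
    - {"dp": [0.6,-2.3,0],"turn": [0,0,-6.9]}
    - {"dp": [0.6,-2.3,0],"turn": [0,0,-6.9]}

```text
time: 14.95
ee_pos: [546.0, 148.1, 233.0]
eef_rot: [0.438, 0.899, 0.0, -0.0]
ft_force: [1.3, 0.4, -3.3]
width: 13.3
grip_force: 30.0
```

Call:
drive_tool:
  commands:
    - {"dp": [0.6,-2.3,0],"turn": [0,0,-6.9]}
    - {"dp": [0.6,-2.3,0],"turn": [0,0,-6.9]}
    - {"dp": [0.6,-2.3,0],"turn": [0,0,-6.9]}
    - {"dp": [0.6,-1.5,0],"turn": [0,0,-6]}
    - {"dp": [0.2,-0.8,0],"turn": [0,0,-1.2]}

```text
time: 15.45
ee_pos: [572.3, 55.6, 232.8]
eef_rot: [0.641, 0.767, 0.0, -0.0]
ft_force: [0.1, 0.4, -2.8]
width: 13.4
grip_force: 30.0
```

Call:
drive_tool:
  commands:
    - {"dp": [0,0,0],"turn": [0,0,0]}
    - {"dp": [0,0,0],"turn": [0,0,0]}
    - {"dp": [0,0,0],"turn": [0,0,0]}

```text
time: 15.75
ee_pos: [571.9, 58.0, 232.0]
eef_rot: [0.638, 0.77, 0.0, -0.0]
ft_force: [0.6, 0.3, -3.1]
width: 13.1
grip_force: 30.0
```

```bash
python3 - <<'E'
from cell import arm
from h import *
from scipy.spatial.transform import Rotation as Ro
import pickle
im={n:arm.get_image(n) for n in("wrist","top","scene")}
pickle.dump(im,open("w4.pkl","wb"))
s=arm.state(); M=Ro.from_quat(s["eef_rot"]).as_matrix();print(s["joints"].round(2),s["ee_pos"],M.round(3),np.degrees(np.arctan2(M[1,1],M[0,1])))
f=im["wrist"]["frame"];g=im["scene"]["frame"][130:290,240:440]
o=np.zeros((600,640,3),np.uint8);o[:400]=f;o[400:560,:200]=g;o[400:560,220:420]=im["top"]["frame"][120:280,220:420]
cv2.imwrite("pics/w4.png",o)
E
```

```text
[-0.69  0.24  0.57  1.8  -0.14  1.14  0.12] [572.05289007  57.48389981 231.97220167] [[-0.184  0.983 -0.   ]
 [ 0.983  0.184  0.   ]
 [ 0.    -0.    -1.   ]] 10.589868311685017
```

View pics/w4.png

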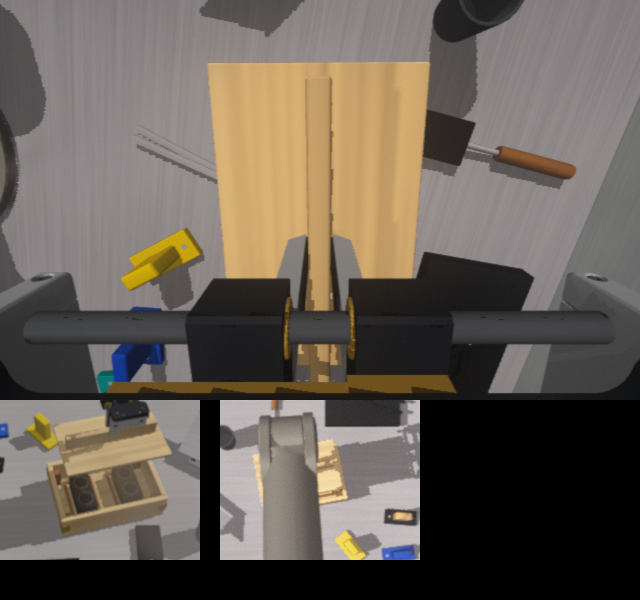

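The view shows the divider held level over the case, with plate corners at (208,64) and (429,62). The scene inset shows both moulds standing in their cavities. I'll check where the plate sits in the hand.

```bash
python3 - <<'E'
import pickle
from h import *
im=pickle.load(open("w4.pkl","rb"))["wrist"]
T=np.array([572.05,57.48,0]);th=np.radians(10.59);ex=np.array([np.cos(th),np.sin(th),0]);ey=np.array([-ex[1],ex[0],0])
for z in(226,228,230):
    a,b=onz(im,(208,64),z),onz(im,(429,62),z);m=(a+b)/2-T;r=onz(im,(318,79),z+34)-T
    print(z,np.linalg.norm(b-a).round(1),"angle",np.degrees(np.arctan2(*(b-a)[1::-1])).round(2),"mid",(m@ex).round(1),(m@ey).round(1),"ribend",(r@ex).round(1),(r@ey).round(1))
E
```

```text
226 141.3 angle 11.08 mid -0.2 113.7 ribend -0.3 99.3
228 139.9 angle 11.08 mid -0.2 113.3 ribend -0.3 99.0
230 138.6 angle 11.08 mid -0.2 112.9 ribend -0.3 98.7
```

Call:
drive_tool:
  commands:
    - {"dp": [0.05,-0.05,-3],"turn": [0,0,-0.4]}
    - {"dp": [0,0,-4],"turn": [0,0,0]}
    - {"dp": [0,0,-4],"turn": [0,0,0]}
    - {"dp": [0,0,-2.5],"turn": [0,0,0]}
    - {"dp": [0,0,0],"turn": [0,0,0]}

```text
time: 16.4
ee_pos: [570.5, 56.3, 94.0]
eef_rot: [0.642, 0.767, -0.002, -0.001]
ft_force: [-0.1, 0.5, -2.1]
width: 13.5
grip_force: 30.0
```

Call:
drive_tool:
  commands:
    - {"dp": [0,0,-0.6],"turn": [0,0,0]}
    - {"dp": [0,0,-0.6],"turn": [0,0,0]}
    - {"dp": [0,0,-0.4],"turn": [0,0,0]}
    - {"dp": [0,0,-0.2],"turn": [0,0,0]}
    - {"dp": [0,0,0],"turn": [0,0,0]}

```text
time: 16.9
ee_pos: [572.8, 56.4, 79.2]
eef_rot: [0.642, 0.767, 0.0, -0.0]
ft_force: [0.4, -0.3, -2.8]
width: 13.6
grip_force: 30.0
```

Call:
drive_tool:
  commands:
    - {"dp": [0,0,-0.3],"turn": [0,0,0]}
    - {"dp": [0,0,-0.2],"turn": [0,0,0]}
    - {"dp": [0,0,-0.2],"turn": [0,0,0]}
    - {"dp": [0,0,-0.1],"turn": [0,0,0]}
    - {"dp": [0,0,0],"turn": [0,0,0]}

```text
time: 17.4
ee_pos: [572.6, 56.3, 70.8]
eef_rot: [0.642, 0.767, -0.0, -0.0]
ft_force: [0.1, -0.2, -3.0]
width: 13.6
grip_force: 30.0
```

Call:
drive_tool:
  commands:
    - {"dp": [0,0,-0.05],"turn": [0,0,0]}
    - {"dp": [0,0,0],"turn": [0,0,0]}

```text
time: 17.6
ee_pos: [572.7, 56.3, 70.5]
eef_rot: [0.642, 0.767, -0.0, -0.0]
ft_force: [0.0, -0.7, -3.0]
width: 13.5
grip_force: 30.0
```

Call:
drive_tool:
  commands:
    - {"dp": [0,0,-0.07],"turn": [0,0,0]}
    - {"dp": [0,0,-0.05],"turn": [0,0,0]}
    - {"dp": [0,0,0],"turn": [0,0,0]}

```text
time: 17.9
ee_pos: [572.7, 56.3, 69.2]
eef_rot: [0.642, 0.767, -0.0, -0.0]
ft_force: [-0.0, 1.0, -3.1]
width: 13.5
grip_force: 30.0
```

Call:
drive_tool:
  commands:
    - {"dp": [0,0,-0.06],"turn": [0,0,0]}
    - {"dp": [0,0,-0.06],"turn": [0,0,0]}
    - {"dp": [0,0,0],"turn": [0,0,0]}

```text
time: 18.2
ee_pos: [572.6, 56.3, 68.0]
eef_rot: [0.642, 0.767, -0.0, -0.0]
ft_force: [-0.2, -0.3, -3.4]
width: 13.4
grip_force: 30.0
```

Call:
drive_tool:
  commands:
    - {"dp": [0,0,-0.06],"turn": [0,0,0]}
    - {"dp": [0,0,-0.06],"turn": [0,0,0]}
    - {"dp": [0,0,0],"turn": [0,0,0]}

```text
time: 18.5
ee_pos: [572.6, 56.3, 66.8]
eef_rot: [0.642, 0.767, -0.0, -0.0]
ft_force: [-0.8, -0.2, -3.2]
width: 13.5
grip_force: 30.0
```

Call:
drive_tool:
  commands:
    - {"dp": [0,0,-0.05],"turn": [0,0,0]}
    - {"dp": [0,0,-0.04],"turn": [0,0,0]}
    - {"dp": [0,0,0],"turn": [0,0,0]}

```text
time: 18.8
ee_pos: [572.7, 56.3, 66.5]
eef_rot: [0.642, 0.767, 0.0, -0.0]
ft_force: [-3.9, -0.8, 9.0]
width: 13.3
grip_force: 30.0
```

Call:
drive_tool:
  commands:
    - {"dp": [0,0,0.05],"turn": [0,0,0]}
    - {"dp": [0,0,0],"turn": [0,0,0]}
    - {"dp": [0,0,0],"turn": [0,0,0]}
    - {"dp": [0,0,0],"turn": [0,0,0]}
    - {"dp": [0,0,0],"turn": [0,0,0]}
  grip: -0.1

```text
time: 19.3
ee_pos: [572.7, 56.3, 66.4]
eef_rot: [0.642, 0.767, -0.0, -0.0]
ft_force: [0.3, -0.4, 0.7]
width: 42.0
grip_force: 0.0
```

Call:
drive_tool:
  commands:
    - {"dp": [0,0,1.5],"turn": [0,0,0]}
    - {"dp": [0,0,3],"turn": [0,0,0]}
    - {"dp": [0,0,4],"turn": [0,0,0]}
    - {"dp": [0,0,4],"turn": [0,0,0]}
    - {"dp": [0,0,3],"turn": [0,0,0]}

```text
time: 19.8
ee_pos: [573.2, 55.9, 225.1]
eef_rot: [0.642, 0.766, 0.001, 0.001]
ft_force: [0.1, -0.7, -0.8]
width: 42.3
grip_force: 0.0
```

```bash
python3 - <<'E'
from cell import arm
from h import *
import pickle
im=arm.get_image("wrist"); pickle.dump(im,open("w5.pkl","wb"))
s=arm.state();print(s["joints"].round(2),s["ee_pos"])
# rectify at plate-top z=66 and rib top z=100 in case coords, find edges
th=np.radians(10.3);ex=np.array([np.cos(th),np.sin(th),0]);ey=np.array([-ex[1],ex[0],0])
def samp(X,Y,z):
    P=np.array([572.7,56.8,z])+X[...,None]*ex+Y[...,None]*ey; K,R,t=cam(im); p=(P@R.T+t)@K.T; p=p[...,:2]/p[...,2:]
    return cv2.remap(im["frame"],p[...,0].astype(np.float32),p[...,1].astype(np.float32),1).astype(float)
def peaks(pr,ax):
    g=np.gradient(cv2.GaussianBlur(pr[None].astype(np.float32),(5,1),0)[0]); i=[k for k in range(2,len(g)-2) if abs(g[k])>3 and abs(g[k])==abs(g[k-2:k+3]).max()]
    return [(round(float(ax[k]),1),round(float(g[k]),1)) for k in i]
for z,w in((66,(30,60)),(66,(70,95)),(100,(30,60)),(100,(70,95))):
    a=np.arange(-95,96.);b=np.arange(*w,1.);X,Y=np.meshgrid(a,b);print("x",z,w,peaks(samp(X,Y,z)[...,0].mean(0),a))
for z,w in((66,(-50,-20)),(66,(20,50)),(100,(-5,5))):
    a=np.arange(80,140.);b=np.arange(*w,1.);X,Y=np.meshgrid(b,a);print("y",z,w,peaks(samp(X,Y,z)[...,0].mean(1),a))
E
```

```text
[-0.69  0.24  0.58  1.8  -0.15  1.13  0.12] [575.02792072  56.01635839 229.11949225]
x 66 (30, 60) [(-90.0, -6.6), (-78.0, -16.9), (-70.0, 19.2), (-9.0, -4.9), (6.0, -9.1), (10.0, 11.4), (69.0, -14.0), (77.0, 15.7), (93.0, -13.2)]
x 66 (70, 95) [(-89.0, -5.9), (-78.0, -17.3), (-70.0, 19.2), (-9.0, -5.2), (5.0, -6.0), (9.0, 10.3), (69.0, -14.4), (77.0, 15.9), (90.0, 7.4)]
x 100 (30, 60) [(-81.0, -7.0), (-70.0, -17.0), (-63.0, 20.2), (-9.0, -4.7), (5.0, -8.7), (9.0, 11.8), (47.0, 3.0), (63.0, -15.0), (70.0, 16.6), (84.0, -11.9)]
x 100 (70, 95) [(-81.0, -6.3), (-71.0, -17.6), (-63.0, 20.3), (-8.0, -5.2), (8.0, 10.0), (47.0, 3.0), (63.0, -15.4), (70.0, 16.6), (81.0, 7.4), (89.0, -16.5)]
y 66 (-50, -20) [(107.0, -11.1), (112.0, -7.1), (119.0, 15.7), (130.0, 5.8)]
y 66 (20, 50) [(107.0, -9.5), (112.0, -5.8), (119.0, 16.4), (129.0, 6.2)]
y 100 (-5, 5) [(104.0, -10.2), (115.0, 16.4), (124.0, 7.0)]
```

Call:
drive_tool:
  commands:
    - {"dp": [-1.3,-3.1,0],"turn": [0,0,-1.5]}
    - {"dp": [-1.3,-3.1,0],"turn": [0,0,-1.5]}
    - {"dp": [-1.3,-3.1,0],"turn": [0,0,-1.5]}
    - {"dp": [-1.3,-3.1,0],"turn": [0,0,-1.5]}
    - {"dp": [-1.3,-3.1,0],"turn": [0,0,-1.5]}
  grip: 0.2

```text
time: 20.35
ee_pos: [505.9, -101.5, 221.5]
eef_rot: [0.692, 0.722, -0.0, -0.0]
ft_force: [-0.7, -0.5, 0.8]
width: 56.4
grip_force: 0.0
```

Call:
drive_tool:
  commands:
    - {"dp": [-1.3,-3.1,0],"turn": [0,0,-1.5]}
    - {"dp": [-1.3,-3.1,0],"turn": [0,0,-1.5]}
    - {"dp": [-1.3,-3.1,0],"turn": [0,0,-1.5]}
    - {"dp": [-1,-3.1,0],"turn": [0,0,-1.5]}
    - {"dp": [-0.4,-3.1,0],"turn": [0,0,-1.0]}

```text
time: 20.85
ee_pos: [452.2, -256.2, 221.6]
eef_rot: [0.735, 0.678, 0.0, -0.0]
ft_force: [1.3, 0.6, 1.1]
width: 56.6
grip_force: 0.0
```

Call:
drive_tool:
  commands:
    - {"dp": [0,0,0],"turn": [0,0,0]}
    - {"dp": [0,0,0],"turn": [0,0,0]}
    - {"dp": [0,0,0],"turn": [0,0,0]}

```text
time: 21.15
ee_pos: [454.1, -253.6, 221.3]
eef_rot: [0.734, 0.679, 0.0, -0.0]
ft_force: [0.5, -0.5, -0.2]
width: 56.6
grip_force: 0.0
```

```bash
python3 - <<'E'
from cell import arm
from h import *
from scipy.spatial.transform import Rotation as Ro
import pickle
im=arm.get_image("wrist"); pickle.dump(im,open("w6.pkl","wb"))
s=arm.state();M=Ro.from_quat(s["eef_rot"]).as_matrix();print(s["joints"].round(2),s["ee_pos"],np.degrees(np.arctan2(M[1,1],M[0,1])))
print(proj(im,(455,-254,14)),proj(im,(453,-252,80)))
cv2.imwrite("pics/w6.png",cv2.resize(im["frame"],(800,500),interpolation=cv2.INTER_CUBIC))
E
```

```text
[-0.34  0.16  0.82  1.93 -0.13  1.1   0.46] [ 454.45682286 -253.23786349  221.37844713] -4.376660666363069
[319.50445902 182.86843388] [317.68763393 191.34128722]
```

View pics/w6.png

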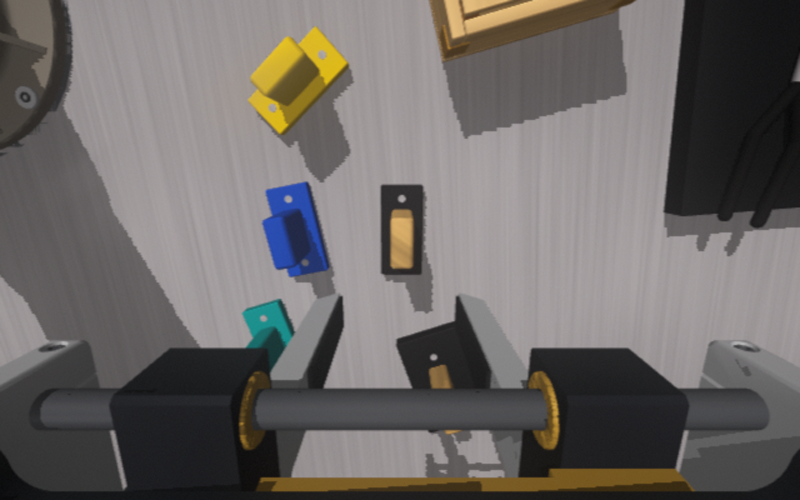

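The small press has its foot corners at (382,185), (422,185), (422,274) and (381,273), with the wooden handle top at (402,240), and it is aligned between the fingers. The blue, yellow and turquoise ones are clear of it.

```bash
python3 - <<'E'
import pickle
from h import *
im=pickle.load(open("w6.pkl","rb"))
s=lambda x,y:((x+.5)/1.25-.5,(y+.5)/1.25-.5)
q=np.array([onz(im,s(*p),14) for p in[(382,185),(422,185),(422,274),(381,274)]]);print(q.round(1),q.mean(0).round(1))
for i in range(4):
    v=q[(i+1)%4]-q[i];print(np.linalg.norm(v).round(1),np.degrees(np.arctan2(v[1],v[0])).round(1))
print(onz(im,s(402,239.5),80).round(1))
E
```

```text
[[ 440.  -205.4   14. ]
 [ 482.6 -208.8   14. ]
 [ 476.4 -307.8   14. ]
 [ 430.  -304.2   14. ]] [ 457.3 -256.6   14. ]
42.7 -4.5
99.3 -93.6
46.5 175.5
99.3 84.2
[ 457.4 -252.5   80. ]
```

Call:
drive_tool:
  commands:
    - {"dp": [0.25,-0.1,-2],"turn": [0,0,0]}
    - {"dp": [0,0,-4],"turn": [0,0,0]}
    - {"dp": [0,0,-4],"turn": [0,0,0]}
    - {"dp": [0,0,-4],"turn": [0,0,0]}
    - {"dp": [0,0,-3],"turn": [0,0,0]}

```text
time: 21.7
ee_pos: [456.6, -253.4, 49.2]
eef_rot: [0.733, 0.68, -0.0, -0.001]
ft_force: [1.3, -0.3, -0.6]
width: 56.7
grip_force: 0.0
```

Call:
drive_tool:
  commands:
    - {"dp": [0,0,-1.2],"turn": [0,0,0]}
    - {"dp": [0,0,0],"turn": [0,0,0]}
    - {"dp": [0,0,0],"turn": [0,0,0]}

```text
time: 22.0
ee_pos: [457.8, -254.8, 40.6]
eef_rot: [0.734, 0.679, 0.0, 0.0]
ft_force: [0.6, -0.2, 0.5]
width: 56.3
grip_force: 0.0
```

Call:
drive_tool:
  commands:
    - {"dp": [0,0,0],"turn": [0,0,0]}
    - {"dp": [0,0,0],"turn": [0,0,0]}
    - {"dp": [0,0,0],"turn": [0,0,0]}
    - {"dp": [0,0,0],"turn": [0,0,0]}
    - {"dp": [0,0,0],"turn": [0,0,0]}
  grip: -1

```text
time: 22.5
ee_pos: [457.3, -254.7, 39.7]
eef_rot: [0.734, 0.679, 0.0, 0.0]
ft_force: [-0.7, 0.9, 2.5]
width: 21.7
grip_force: 30.0
```

Call:
drive_tool:
  commands:
    - {"dp": [0,0,0],"turn": [0,0,0]}
    - {"dp": [0,0,0],"turn": [0,0,0]}
    - {"dp": [0,0,0],"turn": [0,0,0]}
    - {"dp": [0,0,0],"turn": [0,0,0]}
    - {"dp": [0,0,0],"turn": [0,0,0]}

```text
time: 23.0
ee_pos: [457.3, -254.7, 39.6]
eef_rot: [0.734, 0.679, 0.0, -0.0]
ft_force: [-1.6, 1.5, 6.3]
width: 21.8
grip_force: 30.0
```

Call:
drive_tool:
  commands:
    - {"dp": [0,0,2],"turn": [0,0,0]}
    - {"dp": [0,0,4],"turn": [0,0,0]}
    - {"dp": [0,0,4],"turn": [0,0,0]}
    - {"dp": [0,0,4],"turn": [0,0,0]}
    - {"dp": [0,0,4],"turn": [0,0,0]}

```text
time: 23.5
ee_pos: [456.6, -254.7, 220.8]
eef_rot: [0.734, 0.679, -0.0, -0.0]
ft_force: [0.4, 0.4, -3.0]
width: 21.7
grip_force: 30.0
```

Call:
drive_tool:
  commands:
    - {"dp": [0.7,2,1],"turn": [0,0,1.5]}
    - {"dp": [0.7,3,0],"turn": [0,0,1.5]}
    - {"dp": [0.7,3.5,0],"turn": [0,0,1.5]}
    - {"dp": [0.7,3.5,0],"turn": [0,0,1.5]}
    - {"dp": [0.7,3.5,0],"turn": [0,0,1.5]}

```text
time: 24.0
ee_pos: [492.1, -98.3, 229.4]
eef_rot: [0.687, 0.726, 0.0, -0.0]
ft_force: [0.9, 0.5, -1.7]
width: 21.9
grip_force: 30.0
```

Call:
drive_tool:
  commands:
    - {"dp": [0.9,3.5,0],"turn": [0,0,1.5]}
    - {"dp": [0.9,3.5,0],"turn": [0,0,1.5]}
    - {"dp": [0.9,3.5,0],"turn": [0,0,1.5]}
    - {"dp": [0.9,2.5,0],"turn": [0,0,1.5]}
    - {"dp": [0.6,1.9,0],"turn": [0,0,1.2]}

```text
time: 24.5
ee_pos: [534.6, 51.0, 229.2]
eef_rot: [0.64, 0.769, -0.0, -0.0]
ft_force: [0.1, -0.3, -2.7]
width: 21.7
grip_force: 30.0
```

Call:
drive_tool:
  commands:
    - {"dp": [0,0,0],"turn": [0,0,0]}
    - {"dp": [0,0,0],"turn": [0,0,0]}
    - {"dp": [0,0,0],"turn": [0,0,0]}

```text
time: 24.8
ee_pos: [534.1, 47.9, 229.4]
eef_rot: [0.642, 0.767, -0.0, 0.0]
ft_force: [0.5, -0.5, -2.8]
width: 21.9
grip_force: 30.0
```

```bash
python3 - <<'E'
from cell import arm
from h import *
from scipy.spatial.transform import Rotation as Ro
s=arm.state();M=Ro.from_quat(s["eef_rot"]).as_matrix();p=s["ee_pos"];print(p,np.degrees(np.arctan2(M[1,1],M[0,1])),s["ft_force"])
th=np.radians(10.3);v=p[:2]-[572.7,56.8];print("case xy",v@[np.cos(th),np.sin(th)],v@[-np.sin(th),np.cos(th)])
im=arm.get_image("wrist");f=im["frame"]
# held foot edges at z = p_z-39.6+14, tool-aligned profile ahead of handle (+y side)
ex=M[:,1];ey=M[:,0]
def samp(X,Y,z):
    P=np.array([p[0],p[1],z])+X[...,None]*ex+Y[...,None]*ey;K,R,t=cam(im);q=(P@R.T+t)@K.T;q=q[...,:2]/q[...,2:]
    return cv2.remap(f,q[...,0].astype(np.float32),q[...,1].astype(np.float32),1).astype(float)
for w in((36,46),):
    a=np.arange(-40,41.);b=np.arange(*w,1.);X,Y=np.meshgrid(a,b);print(samp(X,Y,p[2]-25.6)[...,1].mean(0).round()[::2])
a=np.arange(30,70.);X,Y=np.meshgrid(np.arange(-8,9.),a);print(samp(X,Y,p[2]-25.6)[...,1].mean(1).round()[::2])
E
```

```text
[534.07189101  47.88461659 229.44423858] 10.187502592812473 [ 0.52922412 -0.54248562 -2.77219851]
case xy -39.599708781267864 -1.8649208884571067
[157. 158. 159. 157. 158. 176. 196. 193. 180.  56.  50.  49.  50.  50.
  50.  50.  50.  50.  53.  68.  73.  66.  51.  50.  50.  50.  50.  50.
  50.  51.  50.  64. 172. 175. 174. 169. 158. 184. 180. 182. 182.]
[ 69.  99. 100.  90.  55.  49.  50.  50.  51.  53. 187. 190. 191. 190.
 190. 191. 191. 191. 191. 191.]
```

Call:
drive_tool:
  commands:
    - {"dp": [0,0,-3],"turn": [0,0,0]}
    - {"dp": [0,0,-4],"turn": [0,0,0]}
    - {"dp": [0,0,-3],"turn": [0,0,0]}
    - {"dp": [0,0,-1],"turn": [0,0,0]}
    - {"dp": [0,0,0],"turn": [0,0,0]}

```text
time: 25.35
ee_pos: [533.6, 48.5, 118.9]
eef_rot: [0.641, 0.767, -0.001, -0.0]
ft_force: [1.0, 0.2, -1.4]
width: 22.0
grip_force: 30.0
```

Call:
drive_tool:
  commands:
    - {"dp": [0,0,-0.5],"turn": [0,0,0]}
    - {"dp": [0,0,-0.4],"turn": [0,0,0]}
    - {"dp": [0,0,-0.2],"turn": [0,0,0]}
    - {"dp": [0,0,-0.1],"turn": [0,0,0]}
    - {"dp": [0,0,0],"turn": [0,0,0]}

```text
time: 25.85
ee_pos: [534.3, 49.4, 107.7]
eef_rot: [0.641, 0.768, 0.0, 0.0]
ft_force: [-0.3, 0.2, -2.9]
width: 21.6
grip_force: 30.0
```

Call:
drive_tool:
  commands:
    - {"dp": [0,0,-0.06],"turn": [0,0,0]}
    - {"dp": [0,0,-0.06],"turn": [0,0,0]}
    - {"dp": [0,0,0],"turn": [0,0,0]}

```text
time: 26.15
ee_pos: [534.2, 49.3, 106.2]
eef_rot: [0.641, 0.768, -0.0, -0.0]
ft_force: [0.3, 0.3, -2.4]
width: 21.9
grip_force: 30.0
```

Call:
drive_tool:
  commands:
    - {"dp": [0,0,-0.05],"turn": [0,0,0]}
    - {"dp": [0,0,-0.05],"turn": [0,0,0]}
    - {"dp": [0,0,0],"turn": [0,0,0]}

```text
time: 26.45
ee_pos: [534.3, 49.3, 105.7]
eef_rot: [0.641, 0.768, 0.0, -0.0]
ft_force: [-3.5, 0.2, 6.8]
width: 21.5
grip_force: 30.0
```

Call:
drive_tool:
  commands:
    - {"dp": [0,0,0.04],"turn": [0,0,0]}
    - {"dp": [0,0,0],"turn": [0,0,0]}
    - {"dp": [0,0,0],"turn": [0,0,0]}
    - {"dp": [0,0,0],"turn": [0,0,0]}
    - {"dp": [0,0,0],"turn": [0,0,0]}
  grip: -0.2

```text
time: 26.95
ee_pos: [534.2, 49.3, 105.6]
eef_rot: [0.641, 0.768, -0.0, -0.0]
ft_force: [0.6, 0.1, -0.4]
width: 37.6
grip_force: 0.0
```

Call:
drive_tool:
  commands:
    - {"dp": [0,0,1.5],"turn": [0,0,0]}
    - {"dp": [0,0,3],"turn": [0,0,0]}
    - {"dp": [0,0,4],"turn": [0,0,0]}
    - {"dp": [0,0,3],"turn": [0,0,0]}
    - {"dp": [0,0,2],"turn": [0,0,0]}

```text
time: 27.45
ee_pos: [534.8, 49.3, 243.0]
eef_rot: [0.641, 0.768, 0.001, 0.0]
ft_force: [0.5, -0.2, -0.2]
width: 37.4
grip_force: 0.0
```

Call:
drive_tool:
  commands:
    - {"dp": [0,-3,0],"turn": [0,0,0]}
    - {"dp": [0,-4,0],"turn": [0,0,0]}
    - {"dp": [0,-4,0],"turn": [0,0,0]}
    - {"dp": [0,-3,0],"turn": [0,0,0]}
    - {"dp": [0,0,0],"turn": [0,0,0]}

```text
time: 27.95
ee_pos: [533.7, -95.1, 241.0]
eef_rot: [0.643, 0.766, -0.0, 0.0]
ft_force: [-0.4, 0.3, 0.3]
width: 37.7
grip_force: 0.0
```

```bash
python3 - <<'E'
from cell import arm
from h import *
im=arm.get_image("wrist");s=arm.state();print(s["ee_pos"])
f=im["frame"];h=cv2.cvtColor(f,cv2.COLOR_BGR2HSV)
print("pred foot/handle px",proj(im,(534.2,49.3,80)).round(),proj(im,(534.2,49.3,146)).round())
m=(f.max(2)<80).astype(np.uint8);u,v=proj(im,(534.2,49.3,80))
n,l,st,c=cv2.connectedComponentsWithStats(m)
for i in range(1,n):
    if st[i,4]>150: print(st[i],c[i].round(),onz(im,c[i],80).round(1))
th=np.radians(10.3);R2=lambda x,y:(534.2+x*np.cos(th)-y*np.sin(th),49.3+x*np.sin(th)+y*np.cos(th),80)
print([proj(im,R2(*q)).round().tolist() for q in((-23,50),(23,50),(23,-50),(-23,-50))])
t=arm.get_image("top")["frame"];import pickle
d=pickle.load(open("i0.pkl","rb"));df=cv2.absdiff(t,d["top"]["frame"]).max(2);
for nm,(x,y) in dict(big=(460,226),blue=(398,273),yellow=(350,267),turq=(442,289),jar=(223,157),paddle=(273,155),paddleh=(276,112)).items(): print(nm,df[y-10:y+10,x-10:x+10].mean().round(1))
E
```

```text
[533.90861913 -92.63936673 240.72929027]
pred foot/handle px [342.  63.] [347.  48.]
[   0    0   44  140 1529] [27. 64.] [190.9 -11.5  80. ]
[ 458    0   80   53 3234] [496.  22.] [689.3 117.4  80. ]
[  0  14  18  25 242] [ 5. 23.] [171.   26.1  80. ]
[ 322   16   41   97 1991] [338.  72.] [531.4  39.7  80. ]
[554  39  81  27 397] [592.  53.] [802.3 106.2  80. ]
[    0   155   640   245 57338] [336. 311.] [ 586.7 -258.6   80. ]
[[321.0, 12.0], [364.0, 12.0], [361.0, 110.0], [321.0, 110.0]]
big 3.7
blue 47.7
yellow 53.6
turq 35.8
jar 3.4
paddle 3.8
paddleh 4.5
```

The foot appears where it should at divider height (x 322–363, y 16–113), so the press is seated and released. I'll hand in.

```bash
python3 -c "
from cell import arm
print(arm.sign_off())"
```

```text
the job is handed in; nothing more can be done
None
```

The job is handed in after about 28 s of the 72 s allowed. The mould is in the empty cavity, the divider is on its ledges rib up, and the small press is released upright on the divider on the robot's side of the rib; the judged result was not shown to me.

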